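Fetch the paint tin from behind the containers in the crate

TASK

The low round paint tin in the wooden crate is hemmed in by three taller containers. First move all three out of the crate and stand them on the bare plywood board; only then fetch the tin and stand it in the middle of the cork coaster beside the painting; last, put the three containers back in the crate, each on the very spot where it stood at the start. Keep everything upright.

Things in the scene. Friction and masses are not known exactly. Their poses are not given: they have to be found in the camera images.
- tin_mid (a point): The thing to fetch: a closed, flat, low round metal paint tin, 54 mm across (lid; the body below 28 mm is 52 mm) and 36 mm tall, about 0.15 kg, standing in the crate between the three taller containers. The point is at its centre, 18 mm above its underside; z up.
- can_mid (a point): Square metal can with a paper band, 46 x 46 mm, body 86 mm tall, with a small off-centre black cap (18 mm across) on top up to 96 mm; about 0.25 kg. The point is on its axis 48 mm above its underside; x and y run square to its flat sides, z up.
- bottle_mid (a point): Round white bottle with narrow grey cap: body 52 mm across up to 66 mm above the underside, then a shoulder sloping in to a cap 26 mm across from 80 mm up to the top at 98 mm; about 0.2 kg. The point is on its axis 49 mm above its underside; z up.
- cup_mid (a point): Empty open round wooden cup, 52 mm across at the foot and 54 mm at the rim, 92 mm tall, wall 4 mm, about 0.16 kg. The point is on its axis 46 mm above its underside; z up.
- crate: Fixed low wooden crate, 190 mm (x) by 210 mm (y), walls 22 mm tall, back wall (+x) 34 mm; origin at the centre of its underside; things stand on its floor 6 mm up. In its frame the tin is near (30, 0) mm, the containers near (-35, 0), (30, 65) and (30, -65), which one where varies. Fingers have most room closing along y for the front one, along x for the others. A pebble and an eraser lie in the front corners.
- board: The side area: a bare flat plywood board, fixed, 120 mm along its x, 250 mm along its y and 6 mm thick, nothing on it; origin at the centre of its underside on the table, so things stand at 6 mm. Enough for the three containers in a row along y about 80 mm apart.
- coaster (a point): Centre of the top face of a flat round cork coaster, 84 mm across and 4 mm thick, fixed on the table; the tin goes here. A dark painting, a flat panel 8 mm thick, lies next to it, its near edge 57 mm from this point towards +y of this point's frame. z up.
Mind the look-alikes: they are no part of the job. What is shaped like the part that bears tin_mid but pink is not meant.

How it is judged:
By the outcome, as a careful person would: the job done as asked, in the order asked, and still so for the second after the job is handed in, with the robot touching nothing.
It also fails if it takes over 141 s, if anything falls off the work surface, if the arm or the gripper's body presses on something with over 40 N, if the wrist force passes 120 N, or if a joint passes its speed limit or range.

ROBOT

A 6-joint arm with a two-finger parallel gripper is mounted at the origin on the work surface. World frame = base frame: x ahead of the robot, y to its left, z up, the work surface at z = 0. Lengths are in m, angles in rad, forces in N, time in s.
With the tool pointing down it reaches from about 0.35 to 0.975 m from the base axis. Payload 4.9 kg.
Tool frame: the origin (TCP) lies midway between the tips of the shut fingers; the grasp point (between the pads) lies ctrl.grip_depth behind it (ctrl.grip_depth is the distance from the TCP to the grasp point, in m); z points along the fingers, y is the line along which they close (so a half turn about z gives the same grasp; the last joint's range is limited). The gripper opens to 85 mm and grips with 20 to 120 N. Pads are 22 mm wide; open, the fingers measure 114 mm over their backs; the gripper's body (76 mm by 85 mm) begins 54 mm behind the grasp point. The pads swing forward as they close: fully open they stand 13 mm farther back than shut.
Start: joints at [-1.277, 0.053, 1.613, -0, 1.476, -0.119], TCP at [0.251, -0.572, 0.231] pointing down, gripper open.
Joint ranges: [-3.01, 3.01], [-1.01, 2.22], [0.06, 2.58], [-1.02, 4.17], [0.09, 2.62], [-3.14, 3.14]. Speed limits (rad/s): [2.57, 2.57, 3.14, 3.14, 3.14, 3.14].

INTERFACE

Orientations are given as a rotation vector (axis times angle).
In Python, from station import ctrl, get_image, camera_model gives the robot as it stands. The module is installed in compiled form; this text tells all that it offers.
- The arm moves only by the shell command python3 -m crank 'ROWS' [FORCE]. ROWS is JSON, a list of rows, each a list of 7 numbers: the shift along the tool's x, y, z in mm, then the turn, a rotation vector about the tool's x, y, z in rad, then the opening, from -1 (shut) to 1 (fully open). A call has exactly 10 rows; each row shifts and turns the commanded pose from where the row before left it, along the tool's axes as they then stand; what a row does not reach is not made up. A row lasts 1/12 s, in which the tool goes at most 41.7 mm and 7.16 degrees, less where a joint would pass 70% of its speed; a pose out of reach is approached as far as the arm can. A call with a gripper value outside its range is refused whole. The fingers move at their own pace and stop on an object; FORCE is the grip in N (left out, the last holds). Time passes only in rows, so rows that do not move let the fingers close, or fill a call up. It gives the time, the measured TCP pose, the force, the opening and the grip force at its end, in the units of the state.
- ctrl.get_obs(): the state, without advancing time (a new reading comes with each control period).
- get_image(name): name is "scene" or "side" or "wrist"; returns the picture (480x640x3 uint8, red, green, blue); there is no depth.
- camera_model(name): a dict with "vertical_fov" (degrees; the focal length in pixels is half the picture's height over the tangent of half this angle, whatever the lens; pixels are square), "cx", "cy" (the principal point, pixels), "R" (3x3) and "t" (3): a world point X has camera coordinates R X + t; the wrist camera has in their place "hand_eye" (4x4, takes a point from camera to tool coordinates, whose origin is the TCP and whose axes are the flange's). Camera axes: x right, y down, z forward; pixel columns grow to the right and rows downward; lengths in m; the calibration is good to about 2 mm. A picture is of the moment at which its call begins: read the wrist's pose just before it. camera_model takes no time and is no camera call.
- ctrl.finish_job(): hands the job in; it is judged then, once.
The state is a dict: "t": time; "q": joint angles; "dq": joint speeds; "effort": joint torques, N m; "tool_pos": TCP position; "tool_rot": TCP orientation; "contact_force": force on the tool from outside, world axes, zero at the start; "wrist_torque": the same for the moment, N m; "opening": finger opening in m; "grip_force": force on a finger pad.
Only numpy, scipy, OpenCV 4.12 (cv2) and the standard library are available. Lean on these libraries where they do the work, as an engineer would, in place of code of your own. Each camera call takes 0.05 s, during which the arm holds its last target. There are 200 camera calls.

## Working session

There is one attempt and no reset: what is moved stays moved. The work goes in short steps, Python scripts to look and compute and a shell command to move; the robot and the scene stay as the last step left them, time stands still between calls to the robot, and variables do not carry over. Pictures are saved under pics/ and viewed, at most 14 in all, crops included, and the job is handed in when it is done.

```bash
mkdir -p pics
python3 - <<'E'
from station import ctrl,get_image,camera_model
import cv2,numpy as np
o=ctrl.get_obs();print(o['t'],o['tool_pos'],o['tool_rot'],o['opening'],ctrl.grip_depth)
for n in ['scene','side','wrist']:
    cv2.imwrite(f'pics/{n}0.png',get_image(n)[:,:,::-1]);print(n,camera_model(n))
E
```

```text
0.0 [ 0.25054351 -0.57190585  0.23004948] [-3.07289296e+00 -6.43441180e-01  2.72681504e-04] 0.08543789595230412 0.0187
scene {'vertical_fov': 54.06974902670203, 'cx': 326.20969278392147, 'cy': 228.55087705068328, 'R': array([[-0.24227588,  0.97012088,  0.01295658],
       [ 0.50306174,  0.13703015, -0.85331801],
       [-0.82959706, -0.20022042, -0.5212298 ]]), 't': array([ 0.12490896, -0.21973034,  1.44695823])}
side {'vertical_fov': 52.19978699432466, 'cx': 325.634889461793, 'cy': 242.2034122500391, 'R': array([[-0.99205429, -0.12579981,  0.00164165],
       [-0.09979115,  0.77887031, -0.61919525],
       [ 0.07661601, -0.61443913, -0.78523534]]), 't': array([0.54315133, 0.0927361 , 1.04864986])}
wrist {'vertical_fov': 68.36041418722841, 'cx': 320.1267250246061, 'cy': 237.11198574734175, 'hand_eye': array([[ 4.04561323e-04, -9.52919989e-01, -3.03221588e-01,
         7.70652313e-02],
       [ 9.99999811e-01,  5.25855022e-04, -3.18369534e-04,
         1.08130683e-03],
       [ 4.62831288e-04, -3.03221402e-01,  9.52920021e-01,
        -1.43144874e-01],
       [ 0.00000000e+00,  0.00000000e+00,  0.00000000e+00,
         1.00000000e+00]])}
```

View pics/scene0.png

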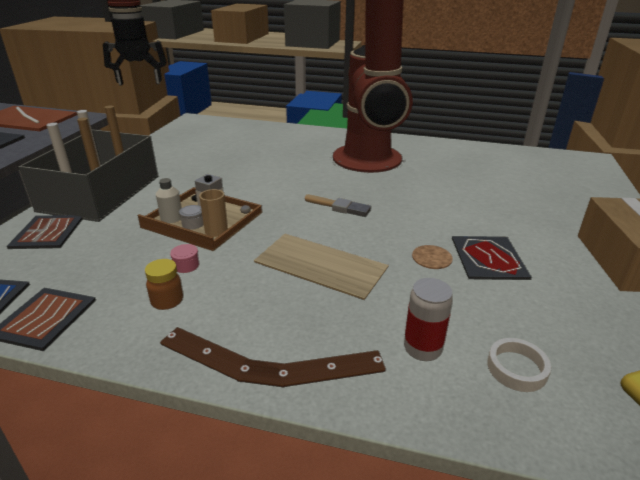

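View pics/side0.png

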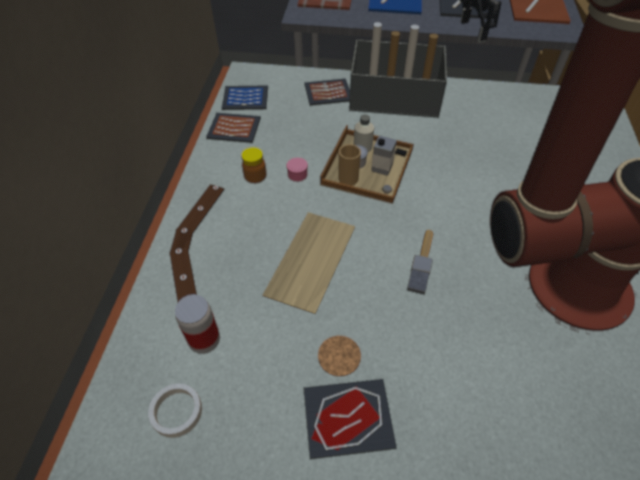

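Scene picture: the crate is at about (200,217), with the bottle (168,200), can (209,190), cup (213,215) and metal tin (191,216) in it. The board is at (321,264), the coaster at (432,257) and the painting at (490,257). Side picture: crate (367,165), can (384,155), cup (349,165), bottle (364,130), board (310,262), coaster (340,355).
Possible mix-ups for the tin: pink tin scene (184,258) / side (297,170), yellow-lidded jar (164,284), ring (519,363), red-white tin (428,318). I choose the grey metal one in the crate at scene (191,216).

```bash
cat > h.py <<'E'
from station import ctrl,get_image,camera_model
import cv2,numpy as np
from scipy.spatial.transform import Rotation as Rot
def cam(n,o=None):
    m=camera_model(n);f=240/np.tan(np.radians(m['vertical_fov'])/2)
    K=np.array([[f,0,m['cx']],[0,f,m['cy']],[0,0,1]])
    if n=='wrist':
        o=o or ctrl.get_obs();T=np.eye(4);T[:3,:3]=Rot.from_rotvec(o['tool_rot']).as_matrix();T[:3,3]=o['tool_pos']
        W=np.linalg.inv(T@m['hand_eye']);return K,W[:3,:3],W[:3,3]
    return K,np.array(m['R']),np.array(m['t'])
def plane(c,px,z):
    K,R,t=c;px=np.atleast_2d(px).astype(float)
    d=(R.T@np.linalg.inv(K)@np.c_[px,np.ones(len(px))].T).T;C=-R.T@t
    return C+d*((z-C[2])/d[:,2])[:,None]
def proj(c,X):
    K,R,t=c;p=(K@(R@np.atleast_2d(X).T+t[:,None])).T;return p[:,:2]/p[:,2:]
E
python3 - <<'E'
from h import *
np.set_printoptions(precision=3,suppress=True)
s,d=cam('scene'),cam('side')
print('board',plane(s,[(283,236),(387,265),(366,293),(256,261)],.006),plane(d,[(311,213),(355,223),(313,311),(264,295)],.006))
print('coaster',plane(s,(432,256.5),.004),plane(d,(340,355.5),.004))
print('painting',plane(s,[(453,237),(512,237),(528,276),(467,277)],.008),plane(d,[(304,387),(384,379),(396,449),(309,458)],.008))
print('can',plane(s,(209,178),.096),plane(d,(384,141),.086));print('cup',plane(s,(213,193),.098),plane(d,(349,150),.098));print('bottle',plane(s,(165.5,181),.104),plane(d,(365,119),.104));print('tin',plane(s,(191,211),.042))
a=cv2.imread('pics/scene0.png')[160:260,120:280];b=cv2.imread('pics/side0.png')[105:215,300:430]
cv2.imwrite('pics/crop0.png',np.hstack([cv2.resize(a,None,fx=2.5,fy=2.5*1.1*1,interpolation=2)[:275],cv2.resize(b,(325,275),interpolation=2)]))
E
```

```text
board [[ 0.507 -0.101  0.006]
 [ 0.557  0.137  0.006]
 [ 0.656  0.111  0.006]
 [ 0.612 -0.124  0.006]] [[ 0.599 -0.127  0.006]
 [ 0.492 -0.109  0.006]
 [ 0.556  0.138  0.006]
 [ 0.663  0.113  0.006]]
coaster [[0.499 0.224 0.004]] [[0.491 0.227 0.004]]
painting [[0.415 0.265 0.008]
 [0.381 0.393 0.008]
 [0.524 0.411 0.008]
 [0.559 0.295 0.008]] [[0.55  0.299 0.008]
 [0.405 0.265 0.008]
 [0.378 0.387 0.008]
 [0.522 0.42  0.008]]
can [[ 0.449 -0.296  0.096]] [[ 0.442 -0.314  0.086]]
cup [[ 0.519 -0.252  0.098]] [[ 0.524 -0.257  0.098]]
bottle [[ 0.504 -0.374  0.104]] [[ 0.495 -0.371  0.104]]
tin [[ 0.515 -0.315  0.042]]
```

View pics/crop0.png

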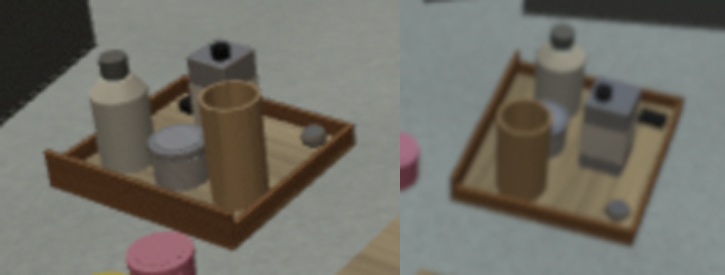

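The crop shows the grey-lidded round metal tin between bottle, can and cup, so the choice stands. The can is the front container. Now to a wrist view above the crate.

```bash
python3 -m crank '[[10.5,-24,-7,0,0,0,1],[10.5,-24,-7,0,0,0,1],[10.5,-24,-7,0,0,0,1],[10.5,-24,-7,0,0,0,1],[10.5,-24,-7,0,0,0,1],[10.5,-24,-7,0,0,0,1],[10.5,-24,-7,0,0,0,1],[10.5,-24,-7,0,0,0,1],[10.5,-24,-7,0,0,0,1],[10.5,-24,-7,0,0,0,1]]' 30
python3 -m crank '[[21,9.2,0,0,0,0,1],[21,9.2,0,0,0,0,1],[21,9.2,0,0,0,0,1],[21,9.2,0,0,0,0,1],[21,9.2,0,0,0,0,1],[21,9.2,0,0,0,0,1],[21,9.2,0,0,0,0,1],[21,9.2,0,0,0,0,1],[21,9.2,0,0,0,0,1],[21,9.2,0,0,0,0,1]]'
python3 -m crank '[[0,0,0,0,0,0.1,1],[0,0,0,0,0,0.1,1],[0,0,0,0,0,0.1,1],[0,0,0,0,0,0.1,1],[0,0,0,0,0,0.1,1],[0,0,0,0,0,0.1,1],[0,0,0,0,0,0,1],[0,0,0,0,0,0,1],[0,0,0,0,0,0,1],[0,0,0,0,0,0,1]]'
python3 - <<'E'
from h import *
import pickle
o=ctrl.get_obs();c=cam('wrist',o);im=get_image('wrist')[:,:,::-1];pickle.dump(c,open('w1.pkl','wb'))
cv2.imwrite('pics/w1.png',im);print(o['q'],o['contact_force'])
E
```

```text
t: 0.98
tool_pos: [0.2504, -0.3091, 0.3012]
tool_rot: [-3.075, -0.643, 0.0]
contact_force: [0.6, -0.2, 0.5]
opening: 0.0856
grip_force: 0.0
t: 1.82
tool_pos: [0.4809, -0.3102, 0.3007]
tool_rot: [-3.074, -0.644, 0.001]
contact_force: [-0.1, 0.9, 0.3]
opening: 0.085
grip_force: 0.0
t: 2.65
tool_pos: [0.4798, -0.3105, 0.3012]
tool_rot: [-3.128, 0.291, 0.0]
contact_force: [-0.6, 0.4, -0.1]
opening: 0.0855
grip_force: 0.0
[-7.04560088e-01 -1.06245908e-01  1.65350382e+00  2.00250756e-05
  1.59453973e+00  1.05206173e+00] [-0.60142726  0.397252   -0.11824966]
```

View pics/w1.png

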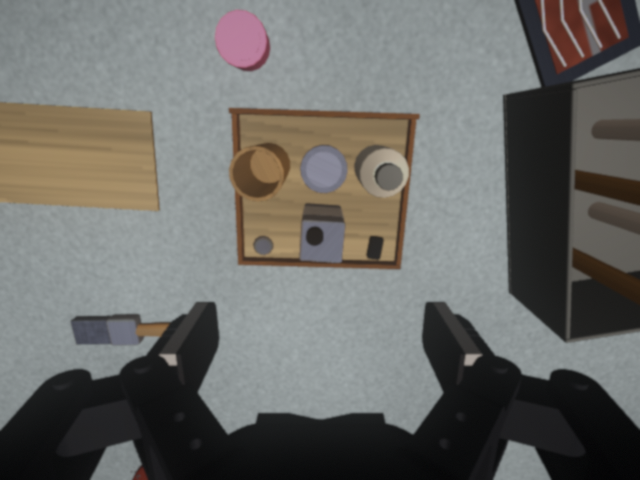

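Wrist view: cup rim (258,171), tin lid (324,168), bottle cap (389,177), can top (322,240), board end on the left (158,209), pink tin (242,40). I'll enlarge for edge precision.

Run:
```python
import cv2
a=cv2.imread('pics/w1.png')[100:275,220:425];cv2.imwrite('pics/w1c.png',cv2.resize(a,None,fx=3.4,fy=3.4,interpolation=2))
```

```text
(no output)
```

View pics/w1c.png

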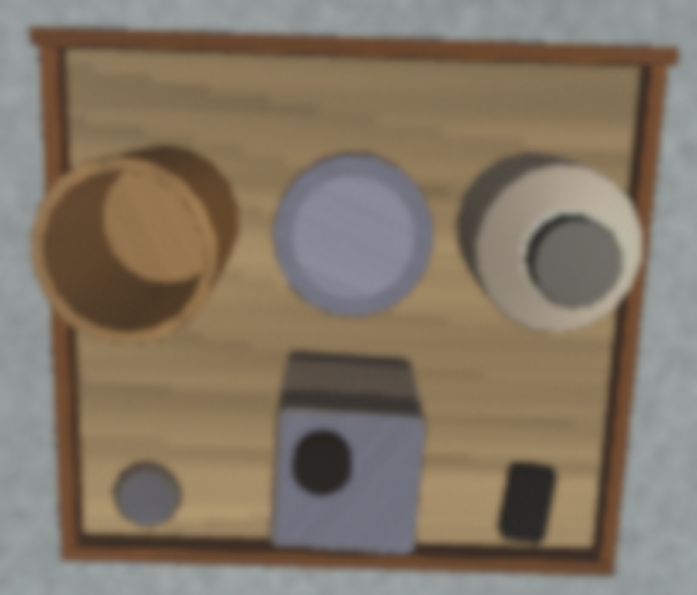

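```bash
cat > m1.py <<'E'
from h import *
import pickle
np.set_printoptions(precision=4,suppress=True)
c=pickle.load(open('w1.pkl','rb'))
def P(pts,z): return plane(c,[((x+.5)/3.4-.5+220,(y+.5)/3.4-.5+100) for x,y in pts],z)[:,:2]
tin=P([(354,234)],.042)[0];cup=P([(125,249)],.098)[0];bot=P([(576,262)],.104)[0];bot2=P([(559.5,248)],.072)[0]
k=P([(281,407),(425,417),(414,552),(272,545)],.092);can=k.mean(0)
fr=P([(62,560),(613,573)],.022);bk=P([(32,30),(678,50)],.034)
deg=lambda v:np.degrees(np.arctan2(v[1],v[0]))
print('tin',tin,'cup',cup,'bot',bot,bot2,'can',can)
print('can sides',[np.linalg.norm(k[i]-k[i-1]) for i in range(4)],'yaws',[deg(k[(i+1)%4]-k[i]) for i in range(4)])
print('front',fr,deg(fr[0]-fr[1])-90,np.linalg.norm(fr[0]-fr[1]),'back',bk,deg(bk[0]-bk[1])-90,np.linalg.norm(bk[0]-bk[1]))
f=np.vstack([fr,bk]).mean(0);a=np.radians(deg(fr[0]-fr[1]+bk[0]-bk[1])-90);R=np.array([[np.cos(a),np.sin(a)],[-np.sin(a),np.cos(a)]])
print('ctr',f,np.degrees(a))
for n,v in dict(tin=tin,cup=cup,bot=bot,bot2=bot2,can=can).items(): print(n,R@(v-f)*1000)
w=cam('wrist')
bd=plane(w,[(152,111),(158,209.5)],.006);print('board end',bd)
o=ctrl.get_obs();print(o['tool_pos'],o['tool_rot'])
E
python3 m1.py
```

```text
tin [ 0.509  -0.3212] cup [ 0.5235 -0.2568] bot [ 0.4971 -0.3821] [ 0.4967 -0.3829] can [ 0.4409 -0.3063]
can sides [np.float64(0.044930646831446194), np.float64(0.04379203064712669), np.float64(0.04408683199684513), np.float64(0.04472097805648858)] yaws [np.float64(-104.7223333336614), np.float64(166.07958206855488), np.float64(76.36302861949932), np.float64(-15.109873309380543)]
front [[ 0.4072 -0.1903]
 [ 0.3635 -0.3945]] -12.066444979271182 0.2087980956805988 back [[ 0.5908 -0.2312]
 [ 0.5465 -0.4345]] -12.296558937748358 0.20805522684882605
ctr [ 0.477  -0.3126] -12.181296916702436
tin [33.0911 -1.6329]
cup [33.6167 64.4124]
bot [ 34.2486 -63.6275]
bot2 [ 34.0695 -64.5019]
can [-36.6377  -1.4283]
board end [[ 0.6072 -0.1355  0.006 ]
 [ 0.493  -0.1045  0.006 ]]
[ 0.4799 -0.3105  0.3013] [-3.128   0.2919  0.0001]
```

```bash
cat > g.py <<'E'
from h import *
import sys
# usage: g.py x y z yaw [x y z yaw ...]: shift (mm, tool axes at leg start) and turn (rad, tool z) per leg
o=ctrl.get_obs();R=Rot.from_rotvec(o['tool_rot']).as_matrix();p=np.array(o['tool_pos'])
print('now',p.round(4),'yaw',round(np.degrees(np.arctan2(R[1,0],R[0,0])),2),'tilt',np.degrees(R[:2,2]).round(2),'t',round(o['t'],2),'open',round(o['opening'],4))
v=np.array([float(a) for a in sys.argv[1:]]).reshape(-1,4)
for x,y,z,w in v:
    q=np.array([x,y,z]);yaw=np.degrees(np.arctan2(R[1,0],R[0,0]));d=(w-yaw+180)%360-180
    print('shift',((R.T@(q-p))*1000).round(1),'turn',round(-np.radians(d),3));p=q
    a=np.radians(w);R=np.array([[np.cos(a),np.sin(a),0],[np.sin(a),-np.cos(a),0],[0,0,-1]])
E
python3 g.py .4409 -.3063 .301 -14.3 .4409 -.3063 .038 -14.3 .4409 -.3063 .20 -14.3 .58 .003 .20 -14.3 .58 .003 .0385 -14.3 .58 .003 .20 -14.3
```

```text
now [ 0.4799 -0.3105  0.3013] yaw -10.66 tilt [-0.  0.] t 2.7 open 0.0853
shift [-39.1   3.1   0.3] turn 0.063
shift [  0.   0. 263.] turn -0.0
shift [   0.    0. -162.] turn -0.0
shift [  58.4 -334.1    0. ] turn -0.0
shift [  0.    0.  161.5] turn -0.0
shift [   0.     0.  -161.5] turn -0.0
```

```bash
python3 -m crank '[[-19.5,1.5,0,0,0,0,1],[-19.6,1.6,0,0,0,0.063,1],[0,0,0,0,0,0,1],[0,0,24,0,0,0,1],[0,0,24,0,0,0,1],[0,0,24,0,0,0,1],[0,0,24,0,0,0,1],[0,0,24,0,0,0,1],[0,0,24,0,0,0,1],[0,0,24,0,0,0,1]]' 30
python3 -m crank '[[0,0,19,0,0,0,1],[0,0,19,0,0,0,1],[0,0,19,0,0,0,1],[0,0,19,0,0,0,1],[0,0,19,0,0,0,1],[0,0,0,0,0,0,1],[0,0,0,0,0,0,1],[0,0,0,0,0,0,-0.3],[0,0,0,0,0,0,-0.3],[0,0,0,0,0,0,-0.3]]' 30
python3 -m crank '[[0,0,0,0,0,0,-0.3],[0,0,0,0,0,0,-0.3],[0,0,0,0,0,0,-0.3],[0,0,0,0,0,0,-0.3],[0,0,0,0,0,0,-0.3],[0,0,0,0,0,0,-0.3],[0,0,0,0,0,0,-0.3],[0,0,0,0,0,0,-0.3],[0,0,0,0,0,0,-0.3],[0,0,0,0,0,0,-0.3]]' 30
```

```text
t: 3.53
tool_pos: [0.4413, -0.3064, 0.1323]
tool_rot: [3.117, -0.39, 0.001]
contact_force: [0.3, 0.0, -0.8]
opening: 0.0855
grip_force: 0.0
t: 4.37
tool_pos: [0.4419, -0.3072, 0.04]
tool_rot: [3.115, -0.391, 0.004]
contact_force: [0.2, 0.9, -0.8]
opening: 0.0514
grip_force: 0.0
t: 5.2
tool_pos: [0.4419, -0.307, 0.04]
tool_rot: [3.116, -0.392, 0.004]
contact_force: [-0.6, 1.5, 5.0]
opening: 0.0456
grip_force: 30.1
```

```bash
python3 -m crank '[[0,0,-15,0,0,0,-0.3],[0,0,-27,0,0,0,-0.3],[0,0,-30,0,0,0,-0.3],[0,0,-30,0,0,0,-0.3],[0,0,-30,0,0,0,-0.3],[0,0,-30,0,0,0,-0.3],[3,-17,0,0,0,0,-0.3],[5.4,-31,0,0,0,0,-0.3],[5.6,-32,0,0,0,0,-0.3],[5.6,-32,0,0,0,0,-0.3]]'
python3 -m crank '[[5.6,-32,0,0,0,0,-0.3],[5.6,-32,0,0,0,0,-0.3],[5.6,-32,0,0,0,0,-0.3],[5.6,-32,0,0,0,0,-0.3],[5.6,-32,0,0,0,0,-0.3],[5.6,-32,0,0,0,0,-0.3],[4,-22,0,0,0,0,-0.3],[1.4,-8,0,0,0,0,-0.3],[0,0,0,0,0,0,-0.3],[0,0,0,0,0,0,-0.3]]'
python3 g.py .58 .003 .20 -14.3
```

```text
t: 6.03
tool_pos: [0.4874, -0.2016, 0.1998]
tool_rot: [-3.117, 0.394, 0.001]
contact_force: [0.4, -0.2, -2.3]
opening: 0.0453
grip_force: 29.6
t: 6.87
tool_pos: [0.5798, 0.0024, 0.1996]
tool_rot: [3.116, -0.391, -0.002]
contact_force: [-0.5, 0.2, -2.6]
opening: 0.0457
grip_force: 29.6
now [0.5798 0.0024 0.1996] yaw -14.31 tilt [-0.09 -0.04] t 6.87 open 0.0457
shift [ 0.  -0.6 -0.4] turn -0.0
```

```bash
python3 -m crank '[[0,0,26,0,0,0,-0.3],[0,0,30,0,0,0,-0.3],[0,0,30,0,0,0,-0.3],[0,0,28,0,0,0,-0.3],[0,0,22,0,0,0,-0.3],[0,0,14,0,0,0,-0.3],[0,0,6,0,0,0,-0.3],[0,0,4,0,0,0,-0.3],[0,0,0,0,0,0,-0.3],[0,0,0,0,0,0,-0.3]]'
python3 -m crank '[[0,0,0,0,0,0,1],[0,0,0,0,0,0,1],[0,0,0,0,0,0,1],[0,0,0,0,0,0,1],[0,0,0,0,0,0,1],[0,0,0,0,0,0,1],[0,0,-20,0,0,0,1],[0,0,-30,0,0,0,1],[0,0,-30,0,0,0,1],[0,0,-30,0,0,0,1]]'
python3 g.py .58 .003 .24 -14.3 .5235 -.2568 .24 77.8 .5235 -.2568 .038 77.8
```

```text
t: 7.7
tool_pos: [0.5818, 0.0023, 0.042]
tool_rot: [3.117, -0.393, 0.005]
contact_force: [-0.8, 0.4, -1.7]
opening: 0.0453
grip_force: 29.5
t: 8.53
tool_pos: [0.5799, 0.0029, 0.1511]
tool_rot: [-3.117, 0.392, 0.002]
contact_force: [1.7, -0.4, 0.0]
opening: 0.0858
grip_force: 0.0
now [0.5799 0.0029 0.1511] yaw -14.33 tilt [-0.06  0.01] t 8.53 open 0.0858
shift [ -0.   -0.2 -88.9] turn -0.001
shift [  9.4 265.7   0. ] turn -1.607
shift [  0.   0. 202.] turn -0.0
```

```bash
python3 -m crank '[[0.5,15,-9,0,0,0,1],[1,28,-9,0,0,0,1],[1,28,-9,0,0,0,1],[1,28,-9,0,0,0,1],[1,28,-9,0,0,0,1],[1,28,-9,0,0,0,1],[1,28,-9,0,0,0,1],[1,28,-9,0,0,0,1],[1,28,-9,0,0,0,1],[0.9,26.7,-8,0,0,0,1]]'
python3 -m crank '[[0,0,0,0,0,-0.12,1],[0,0,0,0,0,-0.12,1],[0,0,0,0,0,-0.12,1],[0,0,0,0,0,-0.12,1],[0,0,0,0,0,-0.12,1],[0,0,0,0,0,-0.12,1],[0,0,0,0,0,-0.12,1],[0,0,0,0,0,-0.12,1],[0,0,0,0,0,-0.12,1],[0,0,0,0,0,-0.12,1]]'
python3 -m crank '[[0,0,0,0,0,-0.12,1],[0,0,0,0,0,-0.12,1],[0,0,0,0,0,-0.12,1],[0,0,0,0,0,-0.047,1],[0,0,16,0,0,0,1],[0,0,20,0,0,0,1],[0,0,20,0,0,0,1],[0,0,16,0,0,0,1],[0,0,0,0,0,0,1],[0,0,0,0,0,0,1]]'
python3 g.py .5235 -.2568 .16 77.8 .5235 -.2568 .038 77.8
python3 - <<'E'
from h import *
import pickle
o=ctrl.get_obs();c=cam('wrist',o);im=get_image('wrist')[:,:,::-1];pickle.dump(c,open('w2.pkl','wb'));cv2.imwrite('pics/w2.png',im)
E
```

```text
t: 9.37
tool_pos: [0.5232, -0.2584, 0.24]
tool_rot: [3.117, -0.392, 0.001]
contact_force: [0.3, -0.5, -0.4]
opening: 0.0855
grip_force: 0.0
t: 10.2
tool_pos: [0.5236, -0.2569, 0.2392]
tool_rot: [-2.789, -1.445, 0.0]
contact_force: [0.2, 0.3, 0.4]
opening: 0.0852
grip_force: 0.0
t: 11.03
tool_pos: [0.5231, -0.2566, 0.1663]
tool_rot: [-2.444, -1.97, 0.001]
contact_force: [0.0, 0.7, 0.0]
opening: 0.0853
grip_force: 0.0
now [ 0.5231 -0.2566  0.1663] yaw 77.74 tilt [-0.12  0.08] t 11.03 open 0.0853
shift [-0.2  0.5  6.3] turn -0.001
shift [  0.   0. 122.] turn -0.0
```

View pics/w2.png

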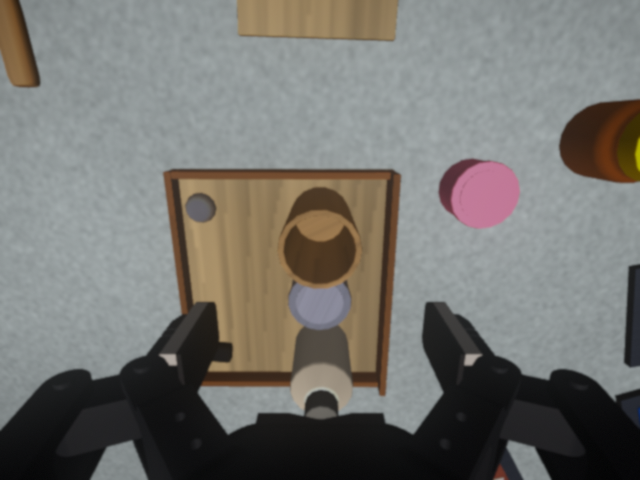

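Wrist view: the cup rim is centred at (320,248) between the fingers, the tin lid at (320,301), the bottle cap at (321,404). Descending for the cup.

```bash
python3 - <<'E'
from h import *
import pickle
c=pickle.load(open('w2.pkl','rb'));print(plane(c,(320,248),.098),plane(c,(320,301),.042),plane(c,(321,403),.104))
E
python3 -m crank '[[0,0,16,0,0,0,1],[0,0,20,0,0,0,1],[0,0,20,0,0,0,1],[0,0,20,0,0,0,1],[0,0,20,0,0,0,1],[0,0,16,0,0,0,1],[0,0,10,0,0,0,1],[0,0,6,0,0,0,1],[0,0,0,0,0,0,1],[0,0,0,0,0,0,-0.3]]' 30
python3 -m crank '[[0,0,0,0,0,0,-0.3],[0,0,0,0,0,0,-0.3],[0,0,0,0,0,0,-0.3],[0,0,0,0,0,0,-0.3],[0,0,0,0,0,0,-0.3],[0,0,0,0,0,0,-0.3],[0,0,0,0,0,0,-0.3],[0,0,0,0,0,0,-0.3],[0,0,0,0,0,0,-0.3],[0,0,0,0,0,0,-0.3]]' 30
python3 g.py .5235 -.2568 .20 77.8 .5606 -.0746 .20 75.7 .5606 -.0746 .04 75.7
```

```text
[[ 0.52343305 -0.25453339  0.098     ]] [[ 0.5090845  -0.31992703  0.042     ]] [[ 0.49964751 -0.36760427  0.104     ]]
t: 11.92
tool_pos: [0.5245, -0.2575, 0.0405]
tool_rot: [2.445, 1.971, 0.001]
contact_force: [0.3, 0.6, 0.5]
opening: 0.0752
grip_force: 0.0
t: 12.75
tool_pos: [0.5243, -0.2573, 0.041]
tool_rot: [2.445, 1.971, 0.001]
contact_force: [-3.2, 1.9, 6.7]
opening: 0.0533
grip_force: 19.8
now [ 0.5243 -0.2573  0.041 ] yaw 77.75 tilt [ 0.06 -0.04] t 12.75 open 0.0533
shift [   0.3   -0.7 -159. ] turn -0.001
shift [185.9  -2.2   0. ] turn 0.037
shift [  0.   0. 160.] turn -0.0
```

```bash
python3 -m crank '[[0,0,-10,0,0,0,-0.3],[0,0,-26,0,0,0,-0.3],[0,0,-32,0,0,0,-0.3],[0,0,-32,0,0,0,-0.3],[0,0,-32,0,0,0,-0.3],[0,0,-28,0,0,0,-0.3],[10,0,0,0,0,0,-0.3],[22,0,0,0,0,0,-0.3],[28,0,0,0,0,0,-0.3],[30,-1,0,0,0,0,-0.3]]' 30
python3 -m crank '[[30,-1,0,0,0,0,-0.3],[28,0,0,0,0,0,-0.3],[22,0,0,0,0,0,-0.3],[12,0,0,0,0,0,-0.3],[4,0,0,0,0,0.037,-0.3],[0,0,20,0,0,0,-0.3],[0,0,28,0,0,0,-0.3],[0,0,30,0,0,0,-0.3],[0,0,30,0,0,0,-0.3],[0,0,24,0,0,0,-0.3]]' 30
python3 g.py .5606 -.0746 .04 75.7
```

```text
t: 13.58
tool_pos: [0.5417, -0.168, 0.1991]
tool_rot: [2.448, 1.969, 0.001]
contact_force: [1.1, 0.2, -2.1]
opening: 0.0535
grip_force: 24.3
t: 14.42
tool_pos: [0.5599, -0.0747, 0.0646]
tool_rot: [-2.481, -1.925, 0.002]
contact_force: [-0.8, -0.1, -1.0]
opening: 0.0534
grip_force: 24.2
now [ 0.5599 -0.0747  0.0646] yaw 75.6 tilt [-0.13  0.02] t 14.42 open 0.0534
shift [ 0.3  0.7 24.6] turn -0.002
```

```bash
python3 -m crank '[[0,0,12,0,0,0,-0.3],[0,0,8,0,0,0,-0.3],[0,0,5,0,0,0,-0.3],[0,0,2,0,0,0,-0.3],[0,0,0,0,0,0,-0.3],[0,0,0,0,0,0,1],[0,0,0,0,0,0,1],[0,0,0,0,0,0,1],[0,0,0,0,0,0,1],[0,0,0,0,0,0,1]]' 30
python3 -m crank '[[0,0,-10,0,0,0,1],[0,0,-25,0,0,0,1],[0,0,-35,0,0,0,1],[0,0,-38,0,0,0,1],[0,0,-38,0,0,0,1],[0,0,-34,0,0,0,1],[0,0,-20,0,0,0,1],[0,0,0,0,0,0,1],[0,0,0,0,0,0,1],[0,0,0,0,0,0,1]]' 30
python3 g.py .497 -.3825 .24 77.8 .497 -.3825 .038 77.8
```

```text
t: 15.25
tool_pos: [0.5616, -0.0749, 0.0408]
tool_rot: [2.481, 1.925, 0.001]
contact_force: [-0.2, -0.4, 0.1]
opening: 0.0851
grip_force: 0.0
t: 16.08
tool_pos: [0.5607, -0.0746, 0.2396]
tool_rot: [-2.481, -1.925, 0.001]
contact_force: [0.2, 0.2, -0.5]
opening: 0.085
grip_force: 0.0
now [ 0.5607 -0.0746  0.2396] yaw 75.62 tilt [-0.07  0.02] t 16.08 open 0.085
shift [-314.    14.8   -0.4] turn -0.038
shift [  0.   0. 202.] turn -0.0
```

```bash
python3 -m crank '[[-20,1,0,0,0,0,1],[-32,1.6,0,0,0,0,1],[-36,1.6,0,0,0,0,1],[-36,1.6,0,0,0,0,1],[-36,1.6,0,0,0,0,1],[-36,1.6,0,0,0,0,1],[-36,1.6,0,0,0,0,1],[-34,1.6,0,0,0,0,1],[-28,1.6,0,0,0,0,1],[-20,1,0,0,0,-0.038,1]]' 30
python3 -m crank '[[0,0,10,0,0,0,1],[0,0,25,0,0,0,1],[0,0,30,0,0,0,1],[0,0,30,0,0,0,1],[0,0,0,0,0,0,1],[0,0,0,0,0,0,1],[0,0,0,0,0,0,1],[0,0,0,0,0,0,1],[0,0,0,0,0,0,1],[0,0,0,0,0,0,1]]' 30
python3 g.py .497 -.3825 .038 77.8
```

```text
t: 16.92
tool_pos: [0.4957, -0.3844, 0.2373]
tool_rot: [-2.443, -1.968, 0.002]
contact_force: [0.1, 0.4, -0.3]
opening: 0.0854
grip_force: 0.0
t: 17.75
tool_pos: [0.4985, -0.3833, 0.1475]
tool_rot: [2.442, 1.971, 0.001]
contact_force: [0.7, -0.3, -0.1]
opening: 0.0852
grip_force: 0.0
now [ 0.4985 -0.3833  0.1475] yaw 77.8 tilt [ 0.14 -0.13] t 17.75 open 0.0852
shift [  0.7  -1.9 109.5] turn 0.0
```

```bash
python3 -m crank '[[0,-1,15,0,0,0,1],[0,0,22,0,0,0,1],[0,0,22,0,0,0,1],[0,0,20,0,0,0,1],[0,0,15,0,0,0,1],[0,0,8,0,0,0,1],[0,0,5,0,0,0,1],[0,0,0,0,0,0,1],[0,0,0,0,0,0,-0.3],[0,0,0,0,0,0,-0.3]]' 30
python3 -m crank '[[0,0,0,0,0,0,-0.3],[0,0,0,0,0,0,-0.3],[0,0,0,0,0,0,-0.3],[0,0,0,0,0,0,-0.3],[0,0,0,0,0,0,-0.3],[0,0,0,0,0,0,-0.3],[0,0,0,0,0,0,-0.3],[0,0,0,0,0,0,-0.3],[0,0,0,0,0,0,-0.3],[0,0,0,0,0,0,-0.3]]' 30
python3 g.py .497 -.3825 .26 77.8 .6 .081 .26 75.7
```

```text
t: 18.58
tool_pos: [0.4975, -0.3832, 0.0399]
tool_rot: [2.443, 1.971, 0.0]
contact_force: [-0.6, 0.0, 0.5]
opening: 0.0638
grip_force: 0.0
t: 19.42
tool_pos: [0.4973, -0.3832, 0.04]
tool_rot: [2.443, 1.971, 0.0]
contact_force: [-0.6, 0.8, 5.4]
opening: 0.0509
grip_force: 32.4
now [ 0.4973 -0.3832  0.04  ] yaw 77.8 tilt [ 0.09 -0.1 ] t 19.42 open 0.0509
shift [ 3.0e-01 -1.0e-01 -2.2e+02] turn 0.0
shift [474.8   2.7   0. ] turn 0.037
```

```bash
python3 -m crank '[[0,0,-10,0,0,0,-0.3],[0,0,-26,0,0,0,-0.3],[0,0,-34,0,0,0,-0.3],[0,0,-36,0,0,0,-0.3],[0,0,-36,0,0,0,-0.3],[0,0,-34,0,0,0,-0.3],[0,0,-24,0,0,0,-0.3],[12,0,0,0,0,0,-0.3],[24,0,0,0,0,0,-0.3],[34,0,0,0,0,0,-0.3]]' 30
python3 -m crank '[[36,0.3,0,0,0,0,-0.3],[36,0.3,0,0,0,0,-0.3],[36,0.3,0,0,0,0,-0.3],[36,0.3,0,0,0,0,-0.3],[36,0.3,0,0,0,0,-0.3],[36,0.3,0,0,0,0,-0.3],[36,0.3,0,0,0,0,-0.3],[36,0.3,0,0,0,0,-0.3],[36,0.3,0,0,0,0,-0.3],[36,0,0,0,0,0,-0.3]]' 30
python3 -m crank '[[26,0,0,0,0,0,-0.3],[14,0,0,0,0,0,-0.3],[5,0,0,0,0,0,-0.3],[0,0,0,0,0,0.037,-0.3],[0,0,20,0,0,0,-0.3],[0,0,28,0,0,0,-0.3],[0,0,28,0,0,0,-0.3],[0,0,24,0,0,0,-0.3],[0,0,0,0,0,0,-0.3],[0,0,0,0,0,0,-0.3]]' 30
python3 g.py .6 .081 .04 75.7
```

```text
t: 20.25
tool_pos: [0.5105, -0.3138, 0.2368]
tool_rot: [-2.447, -1.968, 0.001]
contact_force: [-0.0, 0.6, -2.3]
opening: 0.0509
grip_force: 32.2
t: 21.08
tool_pos: [0.5887, 0.0399, 0.2357]
tool_rot: [-2.442, -1.971, 0.004]
contact_force: [0.5, -0.1, -1.8]
opening: 0.0508
grip_force: 32.3
t: 21.92
tool_pos: [0.5978, 0.0803, 0.1358]
tool_rot: [-2.48, -1.924, 0.007]
contact_force: [0.2, 0.1, -1.3]
opening: 0.051
grip_force: 32.5
now [0.5978 0.0803 0.1358] yaw 75.61 tilt [-0.31 -0.02] t 21.92 open 0.051
shift [ 1.4  2.5 95.8] turn -0.002
```

```bash
python3 -m crank '[[0,0,15,0,0,0,-0.3],[0,0,22,0,0,0,-0.3],[0,0,22,0,0,0,-0.3],[0,0,18,0,0,0,-0.3],[0,0,12,0,0,0,-0.3],[0,0,6,0,0,0,-0.3],[0,0,2,0,0,0,-0.3],[0,0,0,0,0,0,-0.3],[0,0,0,0,0,0,-0.3],[0,0,0,0,0,0,-0.3]]' 30
python3 g.py .6 .081 .04 75.7
```

```text
t: 22.75
tool_pos: [0.6009, 0.0813, 0.043]
tool_rot: [2.48, 1.926, 0.003]
contact_force: [-0.8, 0.1, -1.9]
opening: 0.0508
grip_force: 32.5
now [0.6009 0.0813 0.043 ] yaw 75.68 tilt [0.16 0.  ] t 22.75 open 0.0508
shift [-0.5 -0.8  3. ] turn -0.0
```

Lower 2.5 mm more, release, raise, and move to a view above the tin.

```bash
python3 -m crank '[[0,0,1.5,0,0,0,-0.3],[0,0,1,0,0,0,-0.3],[0,0,0,0,0,0,1],[0,0,0,0,0,0,1],[0,0,0,0,0,0,1],[0,0,0,0,0,0,1],[0,0,0,0,0,0,1],[0,0,-15,0,0,0,1],[0,0,-30,0,0,0,1],[0,0,-36,0,0,0,1]]' 30
python3 -m crank '[[0,0,-36,0,0,0,1],[0,0,-36,0,0,0,1],[0,0,-27,0,0,0,1],[-15,0,0,0,0,0,1],[-28,0,0,0,0,0,1],[-36,0,0,0,0,0,1],[-36,0,0,0,0,0,1],[-36,0,0,0,0,0,1],[-36,0,0,0,0,0,1],[-36,0,0,0,0,0,1]]' 30
python3 g.py .509 -.3205 .22 77.8 .509 -.3205 .10 77.8
```

```text
t: 23.58
tool_pos: [0.5973, 0.0812, 0.1175]
tool_rot: [-2.478, -1.925, 0.008]
contact_force: [0.3, -0.2, -0.2]
opening: 0.0852
grip_force: 0.0
t: 24.42
tool_pos: [0.5435, -0.1364, 0.2183]
tool_rot: [-2.481, -1.927, 0.0]
contact_force: [0.6, -1.0, -0.1]
opening: 0.0852
grip_force: 0.0
now [ 0.5435 -0.1364  0.2183] yaw 75.69 tilt [-0.02  0.01] t 24.42 open 0.0852
shift [-186.9   12.1   -1.7] turn -0.037
shift [  0.   0. 120.] turn -0.0
```

```bash
python3 -m crank '[[-34,2,0,0,0,0,1],[-36,2,0,0,0,0,1],[-36,2,0,0,0,0,1],[-36,2,0,0,0,0,1],[-26,2,0,0,0,-0.037,1],[-12,2,20,0,0,0,1],[0,0,25,0,0,0,1],[0,0,25,0,0,0,1],[0,0,0,0,0,0,1],[0,0,0,0,0,0,1]]' 30
python3 g.py .509 -.3205 .008 77.8
python3 - <<'E'
from h import *
import pickle
o=ctrl.get_obs();c=cam('wrist',o);im=get_image('wrist')[:,:,::-1];pickle.dump(c,open('w3.pkl','wb'));cv2.imwrite('pics/w3.png',im)
print(proj(c,[[.509,-.3205,.042]]))
cv2.imwrite('pics/side3.png',get_image('side')[130:330,220:440,::-1].repeat(2,0).repeat(2,1))
E
```

```text
t: 25.25
tool_pos: [0.5107, -0.3114, 0.1466]
tool_rot: [-2.442, -1.97, 0.002]
contact_force: [0.6, 0.1, 0.4]
opening: 0.0856
grip_force: 0.0
now [ 0.5107 -0.3114  0.1466] yaw 77.78 tilt [-0.21  0.17] t 25.25 open 0.0856
shift [ -9.5   0.9 138.6] turn -0.0
[[320.89128119 246.27327765]]
```

View pics/w3.png

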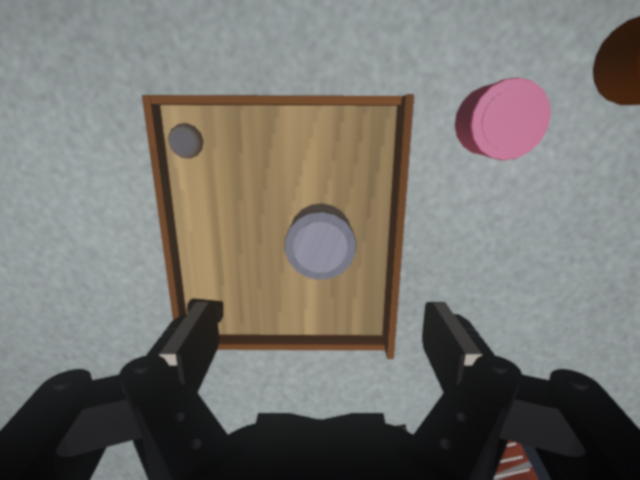

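View pics/side3.png

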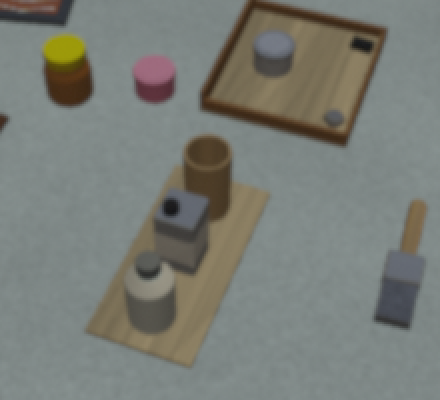

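Wrist view: the tin lid is at (320,244), where predicted (321,246); the crate is otherwise empty of containers. Side crop: cup (208,180), can (181,228) and bottle (151,292) stand upright on the board. The back wall is close to the tin, so I take it with a partial opening.

```bash
python3 -m crank '[[-9,1,0,0,0,0,0.6],[0,0,0,0,0,-0.11,0.6],[0,0,0,0,0,-0.11,0.6],[0,0,0,0,0,-0.11,0.6],[0,0,0,0,0,-0.1,0.6],[0,0,15,0,0,0,0.6],[0,0,25,0,0,0,0.6],[0,0,20,0,0,0,0.6],[0,0,0,0,0,0,0.6],[0,0,0,0,0,0,0.6]]' 30
python3 g.py .509 -.3203 .012 102.4
python3 - <<'E'
from h import *
c=cam('wrist');im=get_image('wrist')[:,:,::-1];cv2.imwrite('pics/w4.png',im);print(proj(c,[.509,-.3203,.042]))
E
```

```text
t: 26.18
tool_pos: [0.5111, -0.3215, 0.0892]
tool_rot: [-1.967, -2.449, 0.0]
contact_force: [0.6, -0.3, 1.4]
opening: 0.0685
grip_force: 0.0
now [ 0.5111 -0.3215  0.0892] yaw 102.44 tilt [-0.02  0.01] t 26.18 open 0.0685
shift [ 1.6 -1.8 77.2] turn 0.001
[[317.58930727 260.85087411]]
```

View pics/w4.png

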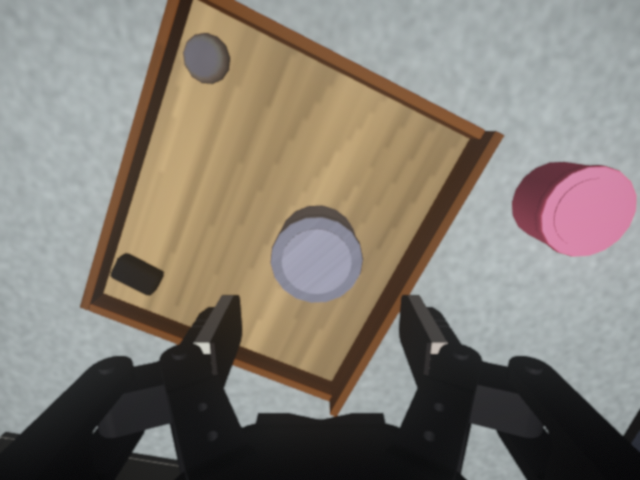

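Tin lid at (317,259), matching the estimate within 1 mm; both fingers clear the crate wall. Descending.

```bash
python3 -m crank '[[1.6,-1.8,12,0,0,0,0.6],[0,0,18,0,0,0,0.6],[0,0,18,0,0,0,0.6],[0,0,13,0,0,0,0.6],[0,0,8,0,0,0,0.6],[0,0,5,0,0,0,0.6],[0,0,2,0,0,0,0.6],[0,0,0,0,0,0,0.6],[0,0,0,0,0,0,0.6],[0,0,0,0,0,0,0.6]]' 30
python3 -m crank '[[0,0,0,0,0,0,-0.3],[0,0,0,0,0,0,-0.3],[0,0,0,0,0,0,-0.3],[0,0,0,0,0,0,-0.3],[0,0,0,0,0,0,-0.3],[0,0,0,0,0,0,-0.3],[0,0,0,0,0,0,-0.3],[0,0,0,0,0,0,-0.3],[0,0,0,0,0,0,-0.3],[0,0,0,0,0,0,-0.3]]' 30
python3 g.py .509 -.3203 .212 102.4 .495 .2255 .212 102.4
```

```text
t: 27.07
tool_pos: [0.5097, -0.3206, 0.0139]
tool_rot: [1.967, 2.448, -0.0]
contact_force: [0.5, 1.1, 0.3]
opening: 0.0685
grip_force: 0.0
t: 27.9
tool_pos: [0.5096, -0.3205, 0.0139]
tool_rot: [1.967, 2.448, -0.0]
contact_force: [-0.6, 0.6, 6.4]
opening: 0.053
grip_force: 31.3
now [ 0.5096 -0.3205  0.0139] yaw 102.43 tilt [ 0.06 -0.05] t 27.9 open 0.053
shift [ 1.000e-01 -4.000e-01 -1.981e+02] turn 0.001
shift [536.1 103.5   0. ] turn -0.0
```

```bash
python3 -m crank '[[0,0,-10,0,0,0,-0.3],[0,0,-26,0,0,0,-0.3],[0,0,-36,0,0,0,-0.3],[0,0,-36,0,0,0,-0.3],[0,0,-36,0,0,0,-0.3],[0,0,-26,0,0,0,-0.3],[15,3,0,0,0,0,-0.3],[27,5.2,0,0,0,0,-0.3],[35,6.8,0,0,0,0,-0.3],[35,6.8,0,0,0,0,-0.3]]' 30
python3 -m crank '[[35,6.8,0,0,0,0,-0.3],[35,6.8,0,0,0,0,-0.3],[35,6.8,0,0,0,0,-0.3],[35,6.8,0,0,0,0,-0.3],[35,6.8,0,0,0,0,-0.3],[35,6.8,0,0,0,0,-0.3],[35,6.8,0,0,0,0,-0.3],[35,6.8,0,0,0,0,-0.3],[35,6.8,0,0,0,0,-0.3],[35,6.8,0,0,0,0,-0.3]]' 30
python3 -m crank '[[35,6.8,0,0,0,0,-0.3],[24,4.4,0,0,0,0,-0.3],[11,2,0,0,0,0,-0.3],[3,0.6,0,0,0,0,-0.3],[0,0,0,0,0,0,-0.3],[0,0,0,0,0,0,-0.3],[0,0,0,0,0,0,-0.3],[0,0,0,0,0,0,-0.3],[0,0,0,0,0,0,-0.3],[0,0,0,0,0,0,-0.3]]' 30
python3 g.py .495 .2255 .084 102.4
python3 - <<'E'
from h import *
import pickle
c=cam('wrist');im=get_image('wrist')[:,:,::-1];pickle.dump(c,open('w5.pkl','wb'));cv2.imwrite('pics/w5.png',im);print(proj(c,[.495,.2255,.004]))
E
```

```text
t: 28.73
tool_pos: [0.5051, -0.2043, 0.1816]
tool_rot: [-1.968, -2.446, -0.0]
contact_force: [1.1, 0.8, -1.8]
opening: 0.0527
grip_force: 31.9
t: 29.57
tool_pos: [0.4956, 0.1524, 0.1815]
tool_rot: [-1.967, -2.448, 0.002]
contact_force: [0.6, -0.9, -0.9]
opening: 0.0526
grip_force: 31.9
t: 30.4
tool_pos: [0.4952, 0.2241, 0.1829]
tool_rot: [1.969, 2.448, 0.0]
contact_force: [0.5, -0.1, -1.7]
opening: 0.0527
grip_force: 31.9
now [0.4952 0.2241 0.1829] yaw 102.36 tilt [0.01 0.  ] t 30.4 open 0.0527
shift [ 1.5  0.1 98.9] turn -0.001
[[320.55238833 209.17692833]]
```

View pics/w5.png

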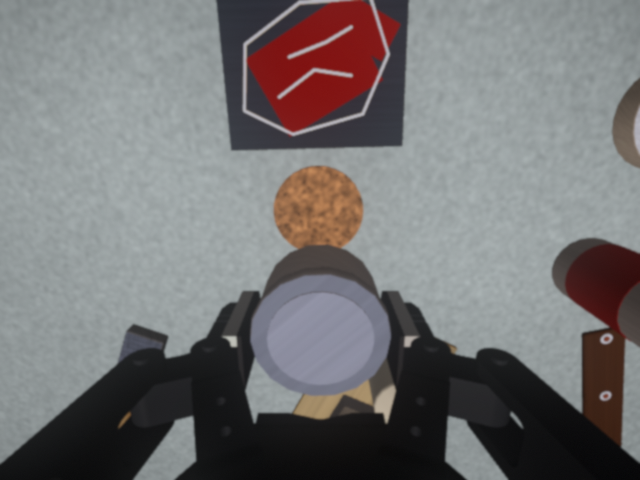

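The tin is held level. The coaster is centred at about (318,209), its lower edge hidden by the tin; painting edge along row 148. I'll locate the coaster numerically.

Run:
```python
from h import *
import pickle
c=pickle.load(open('w5.pkl','rb'));im=cv2.imread('pics/w5.png');h=cv2.cvtColor(im,cv2.COLOR_BGR2HSV)
m=((h[...,0]<22)&(h[...,1]>90)&(h[...,2]>80)).astype(np.uint8);m[:155]=0;m[258:]=0;m[:,:260]=0;m[:,380:]=0
m=cv2.morphologyEx(m,cv2.MORPH_CLOSE,np.ones((7,7)))
k=max(cv2.findContours(m,0,1)[0],key=cv2.contourArea)[:,0]
W=plane(c,k[k[:,1]<235],.004)[:,:2]
A=np.c_[2*W,np.ones(len(W))];s=np.linalg.lstsq(A,(W**2).sum(1),rcond=None)[0];print('centre',s[:2],'R',np.sqrt(s[2]+s[:2]@s[:2]))
print('tin lid',plane(c,(320.5,334),ctrl.get_obs()['tool_pos'][2]+.042-.0139))
```

```text
centre [0.49297369 0.22347554] R 0.04071388694935863
tin lid [[0.49460589 0.22583208 0.21098137]]
```

```bash
python3 -m crank '[[-0.7,-1.7,12,0,0,0,-0.3],[0,0,26,0,0,0,-0.3],[0,0,32,0,0,0,-0.3],[0,0,32,0,0,0,-0.3],[0,0,28,0,0,0,-0.3],[0,0,20,0,0,0,-0.3],[0,0,12,0,0,0,-0.3],[0,0,5,0,0,0,-0.3],[0,0,2,0,0,0,-0.3],[0,0,0,0,0,0,-0.3]]' 30
python3 -m crank '[[0,0,0,0,0,0,-0.3],[0,0,0,0,0,0,-0.3],[0,0,0,0,0,0,-0.3],[0,0,0,0,0,0,-0.3],[0,0,0,0,0,0,-0.3],[0,0,0,0,0,0,-0.3],[0,0,0,0,0,0,-0.3],[0,0,0,0,0,0,-0.3],[0,0,0,0,0,0,-0.3],[0,0,0,0,0,0,-0.3]]' 30
python3 g.py .493 .2236 .0119 102.4
```

```text
t: 31.28
tool_pos: [0.4941, 0.2238, 0.0144]
tool_rot: [1.967, 2.448, 0.001]
contact_force: [0.9, -0.4, -0.6]
opening: 0.0524
grip_force: 31.9
t: 32.12
tool_pos: [0.4934, 0.2237, 0.0138]
tool_rot: [-1.968, -2.449, 0.0]
contact_force: [-0.0, 1.0, -1.1]
opening: 0.053
grip_force: 31.9
now [0.4934 0.2237 0.0138] yaw 102.44 tilt [-0.01 -0.  ] t 32.12 open 0.053
shift [ 0.  -0.4  1.9] turn 0.001
```

```bash
python3 -m crank '[[0,0,1,0,0,0,-0.3],[0,0,0.7,0,0,0,-0.3],[0,0,0,0,0,0,-0.3],[0,0,0,0,0,0,0.6],[0,0,0,0,0,0,0.6],[0,0,0,0,0,0,0.6],[0,0,0,0,0,0,0.6],[0,0,-12,0,0,0,0.6],[0,0,-20,0,0,0,0.6],[0,0,-30,0,0,0,0.6]]' 30
python3 -m crank '[[0,0,-36,0,0,0,1],[0,0,-36,0,0,0,1],[0,0,-36,0,0,0,1],[0,0,-26,0,0,0,1],[0,0,0,0,0,0.1,1],[0,0,0,0,0,0.12,1],[0,0,0,0,0,0.12,1],[0,0,0,0,0,0.12,1],[0,0,0,0,0,0,1],[0,0,0,0,0,0,1]]' 30
python3 g.py .599 .0813 .208 75.7
python3 - <<'E'
from h import *
c=cam('wrist');im=get_image('wrist')[:,:,::-1];cv2.imwrite('pics/w6.png',im);print(proj(c,[[.493,.2236,.004],[.493,.2236,.04]]))
E
```

```text
t: 32.95
tool_pos: [0.4913, 0.223, 0.0728]
tool_rot: [-1.966, -2.446, 0.007]
contact_force: [0.9, -0.1, 0.6]
opening: 0.0687
grip_force: 0.0
t: 33.78
tool_pos: [0.4935, 0.2237, 0.2089]
tool_rot: [2.471, 1.939, 0.001]
contact_force: [-0.3, -0.0, 0.4]
opening: 0.0853
grip_force: 0.0
now [0.4935 0.2237 0.2089] yaw 76.25 tilt [0.05 0.02] t 33.78 open 0.0853
shift [-113.3  136.3    1. ] turn 0.01
[[319.33637339 204.9680201 ]
 [319.27600716 213.53109839]]
```

View pics/w6.png

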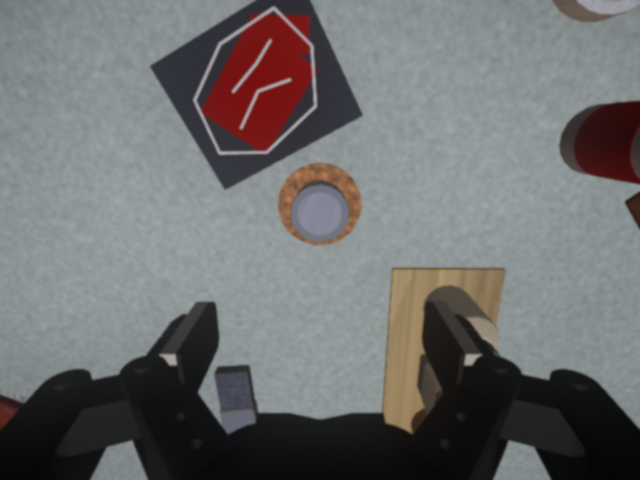

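Wrist view: the tin lid (320,212) sits concentric on the coaster (320,204 at the lower level), within about 1 mm. Next the bottle goes back.

```bash
python3 -m crank '[[-11,13,0,0,0,0,1],[-20,24,0,0,0,0,1],[-24,29,0,0,0,0,1],[-24,29,0,0,0,0,1],[-20,24,0,0,0,0,1],[-11,13,0,0,0,0,1],[-3.3,4.3,0,0,0,0.01,1],[0,0,15,0,0,0,1],[0,0,20,0,0,0,1],[0,0,15,0,0,0,1]]' 30
python3 -m crank '[[0,0,15,0,0,0,1],[0,0,20,0,0,0,1],[0,0,20,0,0,0,1],[0,0,20,0,0,0,1],[0,0,18,0,0,0,1],[0,0,14,0,0,0,1],[0,0,8,0,0,0,1],[0,0,4,0,0,0,1],[0,0,0,0,0,0,1],[0,0,0,0,0,0,1]]' 30
python3 g.py .6005 .0813 .0405 75.7
```

```text
t: 34.67
tool_pos: [0.5978, 0.0819, 0.1572]
tool_rot: [-2.482, -1.925, 0.0]
contact_force: [-0.8, 0.3, 0.9]
opening: 0.0853
grip_force: 0.0
t: 35.5
tool_pos: [0.5991, 0.0812, 0.04]
tool_rot: [2.483, 1.923, 0.002]
contact_force: [0.6, -0.2, 0.0]
opening: 0.0855
grip_force: 0.0
now [0.5991 0.0812 0.04  ] yaw 75.52 tilt [0.07 0.01] t 35.5 open 0.0855
shift [ 0.5  1.3 -0.5] turn -0.003
```

```bash
python3 -m crank '[[0,0,0,0,0,0,-0.3],[0,0,0,0,0,0,-0.3],[0,0,0,0,0,0,-0.3],[0,0,0,0,0,0,-0.3],[0,0,0,0,0,0,-0.3],[0,0,0,0,0,0,-0.3],[0,0,0,0,0,0,-0.3],[0,0,0,0,0,0,-0.3],[0,0,0,0,0,0,-0.3],[0,0,0,0,0,0,-0.3]]' 30
python3 -m crank '[[0,0,-10,0,0,0,-0.3],[0,0,-26,0,0,0,-0.3],[0,0,-34,0,0,0,-0.3],[0,0,-36,0,0,0,-0.3],[0,0,-36,0,0,0,-0.3],[0,0,-34,0,0,0,-0.3],[0,0,-24,0,0,0,-0.3],[0,0,0,0,0,0,-0.3],[0,0,0,0,0,0,-0.3],[0,0,0,0,0,0,-0.3]]' 30
python3 g.py .497 -.383 .24 77.8
```

```text
t: 36.33
tool_pos: [0.5996, 0.0809, 0.0404]
tool_rot: [2.483, 1.923, 0.003]
contact_force: [-0.7, -0.3, 5.3]
opening: 0.0508
grip_force: 31.9
t: 37.17
tool_pos: [0.5972, 0.0809, 0.2364]
tool_rot: [-2.482, -1.922, 0.005]
contact_force: [-0.0, -0.5, -3.5]
opening: 0.0511
grip_force: 32.3
now [0.5972 0.0809 0.2364] yaw 75.5 tilt [-0.24 -0.  ] t 37.17 open 0.0511
shift [-474.2   19.1   -3.1] turn -0.04
```

```bash
python3 -m crank '[[-14,0.6,0,0,0,0,-0.3],[-27,1.1,0,0,0,0,-0.3],[-36,1.5,0,0,0,0,-0.3],[-36,1.5,0,0,0,0,-0.3],[-36,1.5,0,0,0,0,-0.3],[-36,1.5,0,0,0,0,-0.3],[-36,1.5,0,0,0,0,-0.3],[-36,1.5,0,0,0,0,-0.3],[-36,1.5,0,0,0,0,-0.3],[-36,1.5,0,0,0,0,-0.3]]' 30
python3 -m crank '[[-36,1.5,0,0,0,0,-0.3],[-36,1.5,0,0,0,0,-0.3],[-34,1.4,0,0,0,0,-0.3],[-24,1,0,0,0,0,-0.3],[-12,0.5,0,0,0,-0.04,-0.3],[-3,0,0,0,0,0,-0.3],[0,0,0,0,0,0,-0.3],[0,0,0,0,0,0,-0.3],[0,0,0,0,0,0,-0.3],[0,0,0,0,0,0,-0.3]]' 30
python3 g.py .497 -.383 .04 77.8
```

```text
t: 38.0
tool_pos: [0.5271, -0.2426, 0.2359]
tool_rot: [-2.481, -1.92, 0.003]
contact_force: [1.5, -0.9, -2.4]
opening: 0.0508
grip_force: 32.3
t: 38.83
tool_pos: [0.4992, -0.3818, 0.2388]
tool_rot: [-2.443, -1.974, -0.0]
contact_force: [0.3, 0.2, -0.6]
opening: 0.051
grip_force: 32.3
now [ 0.4992 -0.3818  0.2388] yaw 77.86 tilt [-0.02  0.03] t 38.83 open 0.051
shift [ -1.7  -1.8 198.8] turn 0.001
```

```bash
python3 -m crank '[[-1,-1.8,14,0,0,0,-0.3],[0,0,26,0,0,0,-0.3],[0,0,30,0,0,0,-0.3],[0,0,30,0,0,0,-0.3],[0,0,30,0,0,0,-0.3],[0,0,28,0,0,0,-0.3],[0,0,20,0,0,0,-0.3],[0,0,12,0,0,0,-0.3],[0,0,6,0,0,0,-0.3],[0,0,2,0,0,0,-0.3]]' 30
python3 -m crank '[[0,0,0,0,0,0,-0.3],[0,0,0,0,0,0,-0.3],[0,0,0,0,0,0,-0.3],[0,0,0,0,0,0,-0.3],[0,0,0,0,0,0,-0.3],[0,0,0,0,0,0,-0.3],[0,0,0,0,0,0,-0.3],[0,0,0,0,0,0,-0.3],[0,0,0,0,0,0,-0.3],[0,0,0,0,0,0,-0.3]]' 30
python3 g.py .497 -.383 .0402 77.8
```

```text
t: 39.67
tool_pos: [0.497, -0.3831, 0.0409]
tool_rot: [-2.444, -1.973, 0.0]
contact_force: [0.1, -0.2, -1.0]
opening: 0.051
grip_force: 32.3
t: 40.5
tool_pos: [0.497, -0.3835, 0.0411]
tool_rot: [-2.445, -1.973, -0.0]
contact_force: [0.0, 0.7, -3.0]
opening: 0.0508
grip_force: 32.3
now [ 0.497  -0.3835  0.0411] yaw 77.79 tilt [-0.  0.] t 40.5 open 0.0508
shift [ 0.5 -0.1  0.9] turn -0.0
```

```bash
python3 -m crank '[[0,0,0.7,0,0,0,-0.3],[0,0,0,0,0,0,-0.3],[0,0,0,0,0,0,1],[0,0,0,0,0,0,1],[0,0,0,0,0,0,1],[0,0,0,0,0,0,1],[0,0,0,0,0,0,1],[0,0,-12,0,0,0,1],[0,0,-28,0,0,0,1],[0,0,-36,0,0,0,1]]' 30
python3 -m crank '[[0,0,-36,0,0,0,1],[0,0,-36,0,0,0,1],[0,0,-32,0,0,0,1],[0,0,-20,0,0,0,1],[0,0,0,0,0,0,1],[15,0,0,0,0,0,1],[28,0,0,0,0,0,1],[34,0,0,0,0,0,1],[34,0,0,0,0,0,1],[34,0,0,0,0,0,1]]' 30
python3 -m crank '[[34,0,0,0,0,0,1],[34,0,0,0,0,0,1],[34,0,0,0,0,0,1],[28,0,0,0,0,0,1],[15,0,0,0,0,0,1],[6,0,0,0,0,0.037,1],[0,0,0,0,0,0,1],[0,0,0,0,0,0,1],[0,0,0,0,0,0,1],[0,0,0,0,0,0,1]]' 30
python3 g.py .5607 -.0748 .04 75.65
```

```text
t: 41.33
tool_pos: [0.4952, -0.3818, 0.1145]
tool_rot: [-2.44, -1.968, 0.001]
contact_force: [0.2, 0.5, -0.4]
opening: 0.0853
grip_force: 0.0
t: 42.17
tool_pos: [0.5268, -0.2392, 0.2384]
tool_rot: [-2.443, -1.97, 0.001]
contact_force: [0.2, 0.4, 0.0]
opening: 0.0853
grip_force: 0.0
t: 43.0
tool_pos: [0.5591, -0.0947, 0.2398]
tool_rot: [-2.481, -1.926, 0.001]
contact_force: [-0.1, 0.7, 0.2]
opening: 0.0856
grip_force: 0.0
now [ 0.5591 -0.0947  0.2398] yaw 75.65 tilt [-0.06  0.01] t 43.0 open 0.0856
shift [ 19.6  -3.2 199.8] turn -0.0
```

```bash
python3 -m crank '[[10,-1.6,0,0,0,0,1],[9.6,-1.4,10,0,0,0,1],[0,0,26,0,0,0,1],[0,0,30,0,0,0,1],[0,0,30,0,0,0,1],[0,0,30,0,0,0,1],[0,0,28,0,0,0,1],[0,0,20,0,0,0,1],[0,0,12,0,0,0,1],[0,0,6,0,0,0,1]]' 30
python3 -m crank '[[0,0,5,0,0,0,1],[0,0,2,0,0,0,1],[0,0,0,0,0,0,-0.3],[0,0,0,0,0,0,-0.3],[0,0,0,0,0,0,-0.3],[0,0,0,0,0,0,-0.3],[0,0,0,0,0,0,-0.3],[0,0,0,0,0,0,-0.3],[0,0,0,0,0,0,-0.3],[0,0,0,0,0,0,-0.3]]' 30
python3 -m crank '[[0,0,0,0,0,0,-0.3],[0,0,0,0,0,0,-0.3],[0,0,0,0,0,0,-0.3],[0,0,0,0,0,0,-0.3],[0,0,0,0,0,0,-0.3],[0,0,0,0,0,0,-0.3],[0,0,0,0,0,0,-0.3],[0,0,0,0,0,0,-0.3],[0,0,0,0,0,0,-0.3],[0,0,0,0,0,0,-0.3]]' 30
python3 g.py .5235 -.2570 .04 77.8
```

```text
t: 43.83
tool_pos: [0.5598, -0.0735, 0.0456]
tool_rot: [-2.478, -1.925, 0.004]
contact_force: [-0.3, 0.2, 0.5]
opening: 0.0855
grip_force: 0.0
t: 44.67
tool_pos: [0.5624, -0.0747, 0.043]
tool_rot: [2.48, 1.926, 0.002]
contact_force: [-2.1, 1.1, 6.8]
opening: 0.0533
grip_force: 30.2
t: 45.5
tool_pos: [0.5624, -0.0746, 0.043]
tool_rot: [2.48, 1.926, 0.002]
contact_force: [-1.7, 1.5, 6.5]
opening: 0.0532
grip_force: 30.2
now [ 0.5624 -0.0746  0.043 ] yaw 75.68 tilt [ 0.11 -0.02] t 45.5 open 0.0532
shift [-186.3    7.4    3. ] turn -0.037
```

```bash
python3 -m crank '[[0,0,-10,0,0,0,-0.3],[0,0,-26,0,0,0,-0.3],[0,0,-32,0,0,0,-0.3],[0,0,-32,0,0,0,-0.3],[0,0,-32,0,0,0,-0.3],[0,0,-28,0,0,0,-0.3],[-10,0.4,0,0,0,0,-0.3],[-22,1,0,0,0,0,-0.3],[-28,1.2,0,0,0,0,-0.3],[-30,1.2,0,0,0,0,-0.3]]' 30
python3 -m crank '[[-30,1.2,0,0,0,0,-0.3],[-28,1.2,0,0,0,0,-0.3],[-22,0.8,0,0,0,0,-0.3],[-12,0.4,0,0,0,0,-0.3],[-4,0,0,0,0,-0.037,-0.3],[0,0,20,0,0,0,-0.3],[0,0,28,0,0,0,-0.3],[0,0,24,0,0,0,-0.3],[0,0,0,0,0,0,-0.3],[0,0,0,0,0,0,-0.3]]' 30
python3 g.py .5235 -.2570 .043 77.8
```

```text
t: 46.33
tool_pos: [0.5424, -0.163, 0.2012]
tool_rot: [-2.479, -1.929, 0.0]
contact_force: [0.4, 0.0, -2.0]
opening: 0.0529
grip_force: 30.9
t: 47.17
tool_pos: [0.5214, -0.2554, 0.1275]
tool_rot: [-2.441, -1.97, 0.002]
contact_force: [-0.2, 0.2, -1.4]
opening: 0.0531
grip_force: 31.0
now [ 0.5214 -0.2554  0.1275] yaw 77.81 tilt [-0.21  0.15] t 47.17 open 0.0531
shift [-1.3  2.7 84.5] turn 0.0
```

```bash
python3 -m crank '[[-1,2,14,0,0,0,-0.3],[0,0,20,0,0,0,-0.3],[0,0,20,0,0,0,-0.3],[0,0,14,0,0,0,-0.3],[0,0,9,0,0,0,-0.3],[0,0,5,0,0,0,-0.3],[0,0,2,0,0,0,-0.3],[0,0,0,0,0,0,-0.3],[0,0,0,0,0,0,-0.3],[0,0,0,0,0,0,-0.3]]' 30
python3 -m crank '[[0,0,0,0,0,0,-0.3],[0,0,0,0,0,0,-0.3],[0,0,0,0,0,0,-0.3],[0,0,0,0,0,0,-0.3],[0,0,0,0,0,0,-0.3],[0,0,0,0,0,0,-0.3],[0,0,0,0,0,0,-0.3],[0,0,0,0,0,0,-0.3],[0,0,0,0,0,0,-0.3],[0,0,0,0,0,0,-0.3]]' 30
python3 g.py .5235 -.2570 .043 77.8
```

```text
t: 48.0
tool_pos: [0.5252, -0.2585, 0.0467]
tool_rot: [2.443, 1.971, 0.001]
contact_force: [-0.6, 0.6, -0.9]
opening: 0.0531
grip_force: 31.0
t: 48.83
tool_pos: [0.5244, -0.2579, 0.0454]
tool_rot: [-2.445, -1.973, 0.0]
contact_force: [0.9, 0.2, -0.8]
opening: 0.0533
grip_force: 31.0
now [ 0.5244 -0.2579  0.0454] yaw 77.8 tilt [-0.  0.] t 48.83 open 0.0533
shift [ 0.7 -1.1  2.4] turn -0.0
```

```bash
python3 -m crank '[[0.8,-0.6,1.4,0,0,0,-0.3],[0,0,0.8,0,0,0,-0.3],[0,0,0,0,0,0,-0.3],[0,0,0,0,0,0,1],[0,0,0,0,0,0,1],[0,0,0,0,0,0,1],[0,0,0,0,0,0,1],[0,0,0,0,0,0,1],[0,0,-14,0,0,0,1],[0,0,-28,0,0,0,1]]' 30
python3 -m crank '[[0,0,-36,0,0,0,1],[0,0,-36,0,0,0,1],[0,0,-36,0,0,0,1],[0,0,-30,0,0,0,1],[0,0,-16,0,0,0,1],[12,0,0,0,0,0,1],[26,0,0,0,0,0,1],[34,0,0,0,0,0,1],[36,0,0,0,0,0,1],[36,0,0,0,0,0,1]]' 30
python3 -m crank '[[36,0,0,0,0,0,1],[34,0,0,0,0,0,1],[26,0,0,0,0,0,1],[14,0,0,0,0,0,1],[0,0,0,0,0,0.12,1],[0,0,0,0,0,0.12,1],[0,0,0,0,0,0.12,1],[0,0,0,0,0,0.12,1],[0,0,0,0,0,0.12,1],[0,0,0,0,0,0.12,1]]' 30
python3 g.py .58 .0026 .24 -14.3
```

```text
t: 49.67
tool_pos: [0.5213, -0.2553, 0.0821]
tool_rot: [-2.439, -1.968, 0.004]
contact_force: [-1.0, -0.8, -0.7]
opening: 0.0852
grip_force: 0.0
t: 50.5
tool_pos: [0.5538, -0.1143, 0.2384]
tool_rot: [-2.445, -1.971, 0.001]
contact_force: [0.1, -0.4, -0.4]
opening: 0.0853
grip_force: 0.0
t: 51.33
tool_pos: [0.5771, -0.0089, 0.2385]
tool_rot: [-2.986, -0.975, 0.002]
contact_force: [0.2, 0.3, 0.6]
opening: 0.0854
grip_force: 0.0
now [ 0.5771 -0.0089  0.2385] yaw 36.18 tilt [-0.08 -0.01] t 51.33 open 0.0854
shift [ 9.1 -7.6 -1.5] turn 0.881
```

```bash
python3 -m crank '[[0,0,0,0,0,0.12,1],[0,0,0,0,0,0.12,1],[0,0,0,0,0,0.12,1],[0,0,0,0,0,0.12,1],[0,0,0,0,0,0.12,1],[0,0,0,0,0,0.12,1],[0,0,0,0,0,0.12,1],[0,0,0,0,0,0.042,1],[0,-12,0,0,0,0,1],[0,0,0,0,0,0,1]]' 30
python3 -m crank '[[0,0,12,0,0,0,1],[0,0,24,0,0,0,1],[0,0,24,0,0,0,1],[0,0,20,0,0,0,1],[0,0,0,0,0,0,1],[0,0,0,0,0,0,1],[0,0,0,0,0,0,1],[0,0,0,0,0,0,1],[0,0,0,0,0,0,1],[0,0,0,0,0,0,1]]' 30
python3 g.py .5808 .0026 .042 -14.3
```

```text
t: 52.17
tool_pos: [0.5805, 0.0042, 0.2387]
tool_rot: [-3.118, 0.38, 0.001]
contact_force: [1.1, -0.5, -0.3]
opening: 0.0853
grip_force: 0.0
t: 53.0
tool_pos: [0.5814, 0.0028, 0.1608]
tool_rot: [3.118, -0.383, 0.004]
contact_force: [-0.2, -0.5, -1.2]
opening: 0.0853
grip_force: 0.0
now [0.5814 0.0028 0.1608] yaw -13.99 tilt [ 0.14 -0.02] t 53.0 open 0.0853
shift [ -0.8   0.3 118.7] turn 0.005
```

```bash
python3 -m crank '[[0,0,14,0,0,0.005,1],[0,0,22,0,0,0,1],[0,0,22,0,0,0,1],[0,0,22,0,0,0,1],[0,0,18,0,0,0,1],[0,0,12,0,0,0,1],[0,0,6,0,0,0,1],[0,0,3,0,0,0,1],[0,0,0,0,0,0,1],[0,0,0,0,0,0,-0.3]]' 30
python3 -m crank '[[0,0,0,0,0,0,-0.3],[0,0,0,0,0,0,-0.3],[0,0,0,0,0,0,-0.3],[0,0,0,0,0,0,-0.3],[0,0,0,0,0,0,-0.3],[0,0,0,0,0,0,-0.3],[0,0,0,0,0,0,-0.3],[0,0,0,0,0,0,-0.3],[0,0,0,0,0,0,-0.3],[0,0,0,0,0,0,-0.3]]' 30
python3 -m crank '[[0,0,-10,0,0,0,-0.3],[0,0,-26,0,0,0,-0.3],[0,0,-34,0,0,0,-0.3],[0,0,-36,0,0,0,-0.3],[0,0,-36,0,0,0,-0.3],[0,0,-34,0,0,0,-0.3],[0,0,-20,0,0,0,-0.3],[0,0,0,0,0,0,-0.3],[0,0,0,0,0,0,-0.3],[0,0,0,0,0,0,-0.3]]' 30
python3 g.py .4415 -.3068 .238 -14.3
```

```text
t: 53.83
tool_pos: [0.5815, 0.0028, 0.0412]
tool_rot: [-3.117, 0.39, -0.003]
contact_force: [0.1, -0.0, 0.7]
opening: 0.0755
grip_force: 0.0
t: 54.67
tool_pos: [0.5815, 0.0027, 0.0414]
tool_rot: [3.117, -0.39, 0.003]
contact_force: [-0.7, -1.4, 6.0]
opening: 0.0459
grip_force: 31.8
t: 55.5
tool_pos: [0.5792, 0.0031, 0.2333]
tool_rot: [-3.117, 0.39, 0.007]
contact_force: [0.5, -0.1, -2.8]
opening: 0.0458
grip_force: 31.6
now [0.5792 0.0031 0.2333] yaw -14.28 tilt [-0.25  0.04] t 55.5 open 0.0458
shift [-57.  334.3  -4.3] turn 0.0
```

```bash
python3 -m crank '[[-2,12,0,0,0,0,-0.3],[-4.4,26,0,0,0,0,-0.3],[-6.1,36,0,0,0,0,-0.3],[-6.1,36,0,0,0,0,-0.3],[-6.1,36,0,0,0,0,-0.3],[-6.1,36,0,0,0,0,-0.3],[-6.1,36,0,0,0,0,-0.3],[-6.1,36,0,0,0,0,-0.3],[-6.1,36,0,0,0,0,-0.3],[-4.4,26,0,0,0,0,-0.3]]' 30
python3 -m crank '[[-2.5,14,0,0,0,0,-0.3],[-1,4,0,0,0,0,-0.3],[0,0,15,0,0,0,-0.3],[0,0,25,0,0,0,-0.3],[0,0,30,0,0,0,-0.3],[0,0,25,0,0,0,-0.3],[0,0,15,0,0,0,-0.3],[0,0,0,0,0,0,-0.3],[0,0,0,0,0,0,-0.3],[0,0,0,0,0,0,-0.3]]' 30
python3 g.py .4415 -.3068 .0414 -14.3
```

```text
t: 56.33
tool_pos: [0.4478, -0.2922, 0.2333]
tool_rot: [-3.115, 0.393, 0.007]
contact_force: [0.6, 0.1, -1.9]
opening: 0.0457
grip_force: 31.7
t: 57.17
tool_pos: [0.4433, -0.3067, 0.1269]
tool_rot: [3.117, -0.39, 0.001]
contact_force: [0.6, -0.0, -1.7]
opening: 0.046
grip_force: 31.6
now [ 0.4433 -0.3067  0.1269] yaw -14.25 tilt [ 0.03 -0.02] t 57.17 open 0.046
shift [-1.8  0.5 85.5] turn 0.001
```

```bash
python3 -m crank '[[-1.6,0.3,14,0,0,0,-0.3],[0,0,20,0,0,0,-0.3],[0,0,20,0,0,0,-0.3],[0,0,14,0,0,0,-0.3],[0,0,9,0,0,0,-0.3],[0,0,5,0,0,0,-0.3],[0,0,2,0,0,0,-0.3],[0,0,0,0,0,0,-0.3],[0,0,0,0,0,0,-0.3],[0,0,0,0,0,0,-0.3]]' 30
python3 -m crank '[[0,0,0,0,0,0,-0.3],[0,0,0,0,0,0,-0.3],[0,0,0,0,0,0,-0.3],[0,0,0,0,0,0,-0.3],[0,0,0,0,0,0,-0.3],[0,0,0,0,0,0,-0.3],[0,0,0,0,0,0,-0.3],[0,0,0,0,0,0,-0.3],[0,0,0,0,0,0,-0.3],[0,0,0,0,0,0,-0.3]]' 30
python3 g.py .4417 -.307 .0414 -14.3
```

```text
t: 58.0
tool_pos: [0.4421, -0.3073, 0.0435]
tool_rot: [3.116, -0.39, 0.003]
contact_force: [0.1, -0.1, -3.2]
opening: 0.0456
grip_force: 31.7
t: 58.83
tool_pos: [0.4413, -0.3066, 0.0422]
tool_rot: [-3.117, 0.39, 0.0]
contact_force: [-0.1, -0.0, -2.2]
opening: 0.0456
grip_force: 31.7
now [ 0.4413 -0.3066  0.0422] yaw -14.28 tilt [-0.  0.] t 58.83 open 0.0456
shift [0.4 0.3 0.8] turn 0.0
```

Lower 0.8 mm, release, then retreat to the first viewing pose (.480,-.3105,.301, yaw -10.66) for a like-for-like comparison.

```bash
python3 -m crank '[[0.3,0.2,0.8,0,0,0,-0.3],[0,0,0,0,0,0,-0.3],[0,0,0,0,0,0,1],[0,0,0,0,0,0,1],[0,0,0,0,0,0,1],[0,0,0,0,0,0,1],[0,0,0,0,0,0,1],[0,0,-14,0,0,0,1],[0,0,-28,0,0,0,1],[0,0,-34,0,0,0,1]]' 30
python3 -m crank '[[0,0,-36,0,0,0,1],[0,0,-36,0,0,0,1],[0,0,-36,0,0,0,1],[0,0,-36,0,0,0,1],[0,0,-26,0,0,0,1],[0,0,-13,0,0,0,1],[18,-1.5,0,0,0,0,1],[20,-1.5,0,0,0,-0.063,1],[0,0,0,0,0,0,1],[0,0,0,0,0,0,1]]' 30
python3 - <<'E'
from h import *
import pickle
o=ctrl.get_obs();c=cam('wrist',o);im=get_image('wrist')[:,:,::-1];pickle.dump(c,open('w7.pkl','wb'));cv2.imwrite('pics/w7.png',im);print(o['tool_pos'],o['tool_rot'])
cv2.imwrite('pics/w7c.png',cv2.resize(im[100:275,220:425],None,fx=3.4,fy=3.4,interpolation=2))
E
```

```text
t: 59.67
tool_pos: [0.4399, -0.3054, 0.1155]
tool_rot: [-3.114, 0.39, 0.008]
contact_force: [0.9, -0.4, -0.3]
opening: 0.085
grip_force: 0.0
t: 60.5
tool_pos: [0.4791, -0.313, 0.2987]
tool_rot: [-3.126, 0.292, 0.004]
contact_force: [0.4, 0.3, -0.3]
opening: 0.0852
grip_force: 0.0
[ 0.47906631 -0.31303227  0.29869685] [-3.12640425  0.29185009  0.00399968]
```

View pics/w7c.png

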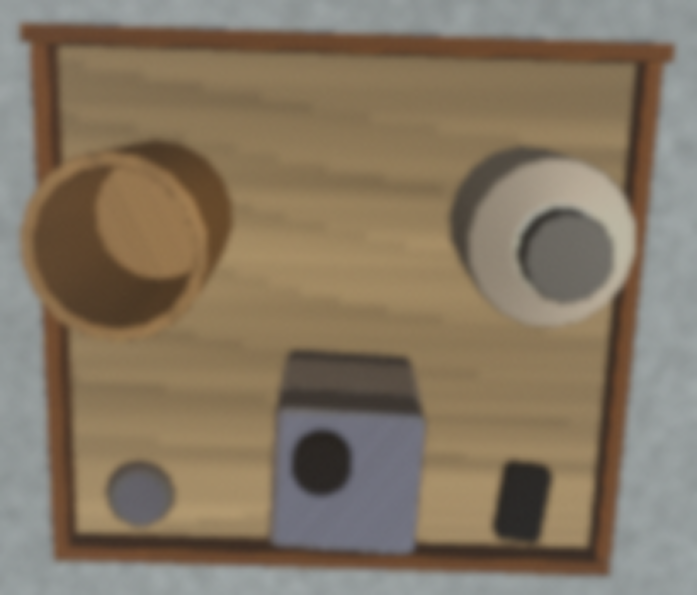

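Run:
```python
from h import *
import pickle
np.set_printoptions(precision=1,suppress=True)
def M(f,cup,bot,sh,can,fr,bk,pe):
    c=pickle.load(open(f,'rb'));P=lambda p,z:plane(c,[((x+.5)/3.4-.5+220,(y+.5)/3.4-.5+100) for x,y in p],z)[:,:2]
    return [P([cup],.098)[0],P([bot],.104)[0],P([sh],.072)[0],P(can,.092).mean(0),P(fr,.022).mean(0),P(bk,.034).mean(0),P(pe,.014).mean(0)]
a=M('w1.pkl',(125,249),(576,262),(559.5,248),[(281,407),(425,417),(414,552),(272,545)],[(62,560),(613,573)],[(32,30),(678,50)],[(147.5,494),(527,502)])
b=M('w7.pkl',(115,244),(567,254.5),(552,242),[(281,405),(425,416),(414,552),(270,544)],[(56,557),(608,573)],[(21,26),(674,49)],[(140.5,493),(522,501.5)])
for n,p,q in zip(['cup','bot','sh','can','front','back','peb'],a,b):print(n,(q-p)*1000)
```

```text
cup [ 0.9 -0.2]
bot [1.8 0.4]
sh [1.3 0.3]
can [-0.1 -2.2]
front [ 0.5 -0.3]
back [-0.3  0.2]
peb [0.1 0. ]
```

Run:
```python
from h import *
s=get_image('scene')[160:300,120:540,::-1];cv2.imwrite('pics/end.png',cv2.resize(s,(798,266),interpolation=2))
```

```text
(no output)
```

View pics/end.png

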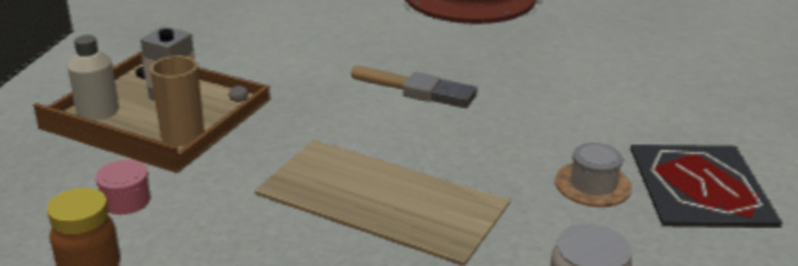

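Everything is upright. Compared with the start picture, the containers are back within about 2 mm, and the tin is centred on the coaster. Handing in.

```bash
python3 -c "
from station import ctrl
print(ctrl.finish_job())"
```

```text
the job is handed in; nothing more can be done
None
```

I handed the job in at about 61 s: all three containers went to the board first, then the tin to the middle of the coaster (within about 1 mm), then the containers back to their spots (within about 2 mm), everything upright.

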